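# Hold the slit tweezers at the indexed gap over the light sensor

## Robot

A 7-joint arm with a two-finger parallel gripper is mounted at the origin on the work surface. World frame = base frame: x ahead of the robot, y to its left, z up, the work surface at z = 0. Lengths are in m, angles in rad, forces in N, time in s.
With the tool pointing down it reaches from about 0.375 to 0.925 m from the base axis. Payload 3.1 kg.
Tool frame: the origin (TCP) lies midway between the tips of the shut fingers; the grasp point (between the pads) lies 19 mm behind it; z points along the fingers, y is the line along which they close (so a half turn about z gives the same grasp; the last joint's range is limited). The gripper opens to 85 mm and grips with 20 to 120 N. Pads are 22 mm wide; open, the fingers measure 114 mm over their backs; the gripper's body (76 mm by 85 mm) begins 54 mm behind the grasp point. The pads swing forward as they close: fully open they stand 13 mm farther back than shut.
Start: joints at [1.066, 0.383, 0.044, 1.598, -0.018, 1.161, -0.05], TCP at [0.257, -0.597, 0.231] pointing down, gripper open.
Joint ranges: [-2.61, 2.61], [-0.41, 2.15], [-1.48, 1.57], [0, 2.5], [-1.57, 4.71], [0.05, 1.97], [-2.85, 2.85]. Speed limits (rad/s): [2.79, 2.79, 3.14, 3.14, 3.14, 3.14, 3.14].

## Interface

Orientations are given as [roll, pitch, yaw] about the fixed x, y, z axes, in that order (R = Rz(yaw) Ry(pitch) Rx(roll)).
In Python, from rig import manip, viewer, ticket gives the robot as it stands.
- The arm moves only by the shell command python3 -m jog 'ROWS'. ROWS is a JSON object of lists of equal length, an entry for each row: "translation": the shift along the world's x, y, z in cm, a list of three; "angular": the turn, a rotation vector about the world's x, y, z in degrees, a list of three; "gripper": the opening in per cent of the stroke, from 0 (shut) to 100 (fully open). In form: {"translation": [[tx, ty, tz], ...], "angular": [[rx, ry, rz], ...], "gripper": [gripper, ...]}. A call has 1 to 10 rows; each row is the pose to reach, as a shift and turn from the pose commanded when the call began; what a row does not reach only later rows make up. A row lasts 1/8 s, in which the tool goes at most 62.5 mm and 10.7 degrees, less where a joint would pass 70% of its speed; a pose out of reach is approached as far as the arm can. A call with a gripper value outside its range is refused whole. The fingers move at their own pace and stop on an object; the grip force is fixed at half the most. Time passes only in rows, so rows that repeat a pose let the fingers close. It gives the time, the measured TCP pose, the force, the opening and the grip force at its end, in the units of the state.
- manip.state(): the state, without advancing time (a new reading comes with each control period).
- viewer.grab_frame(name): name is "side" or "top"; returns a dict with "pixels" (420x560x3 uint8, red, green, blue), "range_z" (420x560 float32, m along the optical axis (not along the pixel's ray), 0 where there is no reading), "fx", "fy", "cx", "cy" (pixels), "R" (3x3) and "t" (3): a world point X has camera coordinates R X + t. Camera axes: x right, y down, z forward; pixel columns grow to the right and rows downward; lengths in m; the calibration is good to about 2 mm. A picture is of the moment at which its call begins.
- ticket.close_job(): hands the job in; it is judged then, once.
Trained networks look in a picture, given as the dict that the camera call returned (one of the last four; its "shot" number tells which), for a name from the list of things; names that differ only in an ending like _2 or _b are one class to them, and where a whole thing is asked for, a point or a joint stands for the part that bears it (a point fixed in the world has none). Each returns a list of dicts, best first, with "conf" (0 to 1); they miss things now and then, are a little off and sometimes report something else, mostly with a low value. They report only what shows in the picture. A call takes as long as a camera call. They do not tell look-alikes from the thing itself.
- viewer.look_for(picture, query): "at" ([x, y, z] in m, in world coordinates, good to about 4 mm: the middle of the surface that is visible of it).
- viewer.trace(picture, query): "region" (420x560 bool, what is visible of it).
The state is a dict: "time_s": time; "joint_positions": joint angles; "joint_velocities": joint speeds; "joint_torque": joint torques, N m; "ee_pos": TCP position; "tcp_rot": TCP orientation; "force": force on the tool from outside, world axes, zero at the start; "ft_torque": the same for the moment, N m; "width": finger opening in m; "gripper_force": force on a finger pad.
Only numpy, scipy, OpenCV 4.12 (cv2) and the standard library are available. Lean on these libraries where they do the work, as an engineer would, in place of code of your own. Each camera call takes 0.05 s, during which the arm holds its last target. There are 200 camera calls.

## Task

Take the sprung slit tweezers off their rest and hold them level above the face-up light sensor, with the slit between the two blades centred over the round window and about 20 mm above it. Squeeze them so that the pointer stands in the middle of the gap between the two prongs of the index fork, without ever letting the blades meet, and finish still holding them there with the gap steady, touched by nothing but the gripper. Do not knock the sensor, and leave the other things on the bench where they are.

Things in the scene. Friction and masses are not known exactly. Their poses are not given: they have to be found in the camera images.
- tweezers: Sprung steel tweezers, 162 mm long, 85 g, lying flat on the rest. Origin: on the hinge axis near the rear end, at the underside (40 mm above the table on the rest); x to the tips (rear end x = -16, tips +146; yaw 0 = away from the robot), y to the left arm, z up. Arms 12 mm high, centre of mass near x = 70. The frame belongs to the right (-y) arm; only the left arm swings.
- grip (a point): Point x = 77.5, y = 0, z = 7 mm in the tweezers' frame (same axes), between two flat black grip plates (x = 62.5 to 92.5, z = -4 to 18), one on each arm. Right plate's outer face: y = -17, parallel to x. Left plate's outer face: y = +26 when open (43 over both), coming in 7.8 mm per 0.1 rad of jaw; at jaw 0.123 the faces are parallel, 34 apart.
- slit (a point): Middle of the slit when jaw = 0.123: x = 133, y = 0, z = 1.5 mm in the tweezers' frame, same axes. The slit lies between two flat steel blades at the tips, 26 long, 3 thick, at the underside. The point is fixed to the right arm, whose blade edge is 5 mm to its -y side.
- jaw (a joint): Swing of the left arm about the hinge, rad: 0 is fully open (26 mm between the blades), grows as squeezed; 10 mm at 0.123, blades meet at 0.2 (13.3 mm of blade gap for each 0.1 rad). Spring: about 4 N on the grip plates begins to close it, about 8 N at 0.123, 10 N at 0.2; it springs back when let go.
- index (a joint): Place of the index fork along the gauge bar (m, positive to +y, the wider gap), set beforehand and stiff, -0.0045 to +0.0045. The pointer is midway between the prongs when jaw = 0.123 - index / 0.1175.
- pointer (a point): Upright steel pointer on the left arm, 2 mm wide, just on the tip side of the fork, rising to z = 30; this point is near its top, z = 29 in the tweezers' frame.
- fork (a point): Middle of the space between the two upright brass prongs of the index fork, x = 106, z = 29 mm in the tweezers' frame, same axes. The fork sits on an aluminium gauge bar across the arms (z = 18 to 22) and rises to z = 38. The prongs' inner faces are 6 apart, so the 2 mm wide pointer is between them within 2 mm either way.
- rest: Fixed rest: black base plate 130 x 70 x 6 mm with two grey uprights, 10 thick, tops at z = 40: at x = -55 (38 wide, with 8 mm high lips beside the tweezers' rear part) and at x = +55 (66 wide). Origin: centre of underside, x the long way. The tweezers' hinge lies over x = -55, tips to +x; the grip plates stand free between the uprights, 30 mm above the base plate, centred at x = +22.5.
- sensor: Fixed light sensor, face up: black round housing 64 mm in diameter, 29 high, with a steel connector standing 22 out of its side towards +x. Origin: centre of its underside.
- window (a point): Centre of the round sensor window (25 mm in diameter), on its top face, 30 mm above the table, z up.
- dust_cap: Bystander: loose grey plastic disc, 40 mm diameter, 10 high, near the sensor on its far side. Origin: centre of underside.
- lens_jar: Bystander: closed glass jar, 48 mm diameter, 55 high. Origin: centre of underside.
- driver: Bystander: screwdriver 170 long, lying. Origin: centre of underside, x to the tip.
- lens_mount: Bystander: lens in a round mount on a post, foot 50 x 70, 139 high. Origin: centre of underside.
- slide_box: Bystander: white box 85 x 120 x 35. Origin: centre of underside.
- clamp: Bystander: aluminium table clamp 75 x 32 x 10 with a screw head, 24 high. Origin: centre of underside.
- screw_tray: Bystander: open grey tray 100 x 140 x 30. Origin: centre of underside.
Mind the look-alikes: they are no part of the job. Leave any green or purple look-alike of the tweezers alone.

How it is judged:
By the outcome, as a careful person would: the job done as asked, in the order asked, and still so for the second after the job is handed in, while the arm keeps its last pose, push and grip.
It also fails if it takes over 38 s, if anything falls off the work surface, if the arm or the gripper's body presses on something with over 40 N, if the wrist force passes 120 N, or if a joint passes its speed limit or range.

## Working session

There is one attempt and no reset: what is moved stays moved. The work goes in short steps, Python scripts to look and compute and a shell command to move; the robot and the scene stay as the last step left them, time stands still between calls to the robot, and variables do not carry over. Pictures are saved under pics/ and viewed, at most 10 in all, crops included, and the job is handed in when it is done.

```bash
ls; mkdir -p pics; python3 - <<'E'
from rig import manip, viewer
import cv2
s=manip.state();print({k:(v if not hasattr(v,'__len__') else [round(float(x),4) for x in v]) for k,v in s.items()})
for n in ("side","top"):
    p=viewer.grab_frame(n);cv2.imwrite(f"pics/{n}0.png",p["pixels"][:,:,::-1])
    print(n,p["fx"],p["cx"],p["cy"],p["R"],p["t"])
    for q in ["tweezers","grip","slit","pointer","fork","rest","sensor","window","dust_cap","lens_jar","lens_mount"]:
        r=viewer.look_for(p,q);print(q,[( [round(float(a),4) for a in d["at"]],round(d["conf"],2)) for d in r[:3]])
E
```

```text
pics
{'time_s': 0.0, 'joint_positions': [1.0662, 0.3839, 0.0438, 1.5995, -0.0179, 1.1612, -0.0499], 'joint_velocities': [0.0002, 0.0022, 0.0011, -0.0004, -0.0013, -0.0007, 0.0016], 'joint_torque': [-0.0002, -43.3452, 1.0245, -24.951, 0.0107, 0.0113, 0.0], 'ee_pos': [0.2568, -0.5961, 0.2299], 'tcp_rot': [-3.139, 0.0001, 0.4069], 'force': [0.58, 0.6033, 0.2301], 'ft_torque': [0.0407, 0.0315, 0.0029], 'gripper_force': 0.0, 'width': 0.08553174718981274}
side 418.14713400693125 273.36790943044406 215.77115626498818 [[ 0.9931679  -0.11591513 -0.01346129]
 [-0.09710939 -0.75700044 -0.64615795]
 [ 0.06470928  0.64305055 -0.76308499]] [-0.49196711  0.08911505  1.00796582]
tweezers [([0.5784, -0.1598, 0.0485], 0.82), ([0.3248, 0.2622, 0.0129], 0.65), ([0.3716, -0.2973, 0.0111], 0.56)]
grip [([0.5806, -0.1608, 0.0467], 0.84), ([0.3733, -0.2994, 0.0178], 0.83), ([0.3247, 0.264, 0.0107], 0.75)]
slit [([0.371, -0.296, 0.0141], 0.97), ([0.3278, 0.2642, 0.0123], 0.83), ([0.5794, -0.1597, 0.0456], 0.68)]
pointer [([0.5773, -0.1376, 0.0501], 0.78), ([0.313, 0.2809, 0.0105], 0.67), ([0.3849, -0.313, 0.
[... 701 characters left out ...]
9, 0.0161], 0.55)]
slit [([0.5871, -0.1554, 0.046], 0.9), ([0.334, 0.2748, 0.0144], 0.68), ([0.3677, -0.2982, 0.0158], 0.56)]
pointer [([0.3263, 0.2904, 0.0166], 0.68), ([0.3845, -0.3092, 0.0142], 0.55), ([0.5757, -0.1367, 0.0525], 0.54)]
fork [([0.642, -0.0038, 0.0115], 0.3)]
rest [([0.5774, -0.1389, 0.0505], 0.71), ([0.5539, -0.1572, 0.0051], 0.59)]
sensor [([0.52, 0.1584, 0.0274], 0.83)]
window [([0.519, 0.1547, 0.0257], 0.88), ([0.5552, -0.1563, 0.0069], 0.25)]
dust_cap [([0.5951, 0.2124, 0.0068], 0.63)]
lens_jar [([0.5179, 0.0018, 0.0567], 0.64), ([0.557, -0.1586, 0.0057], 0.3)]
lens_mount [([0.739, 0.013, 0.0146], 0.76), ([0.5977, 0.2128, 0.0097], 0.42), ([0.5842, -0.155, 0.05], 0.39)]
```

View pics/top0.png

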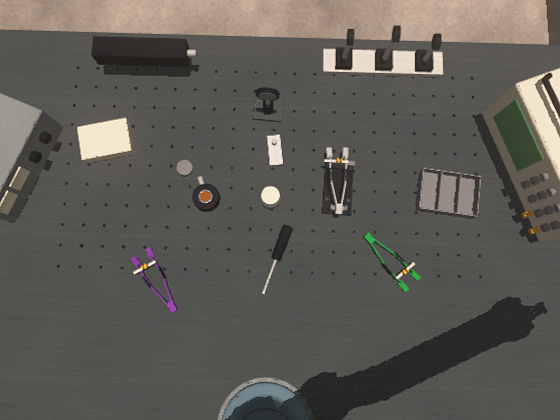

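View pics/side0.png

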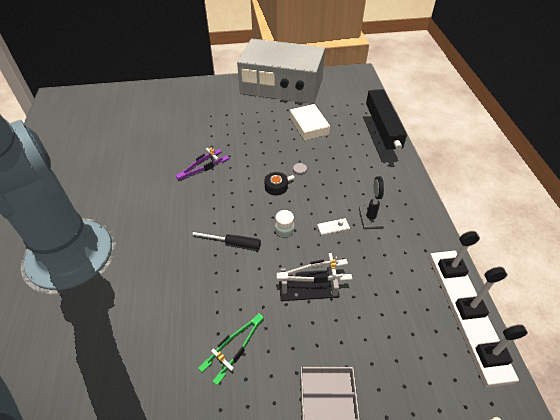

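The top picture shows the steel tweezers on the rest: hinge near (338,210), tips near (329..345,152). The sensor window is at (205,197), the dust cap at (184,168) and the jar at (270,196). The green and purple tools are look-alikes. Next I'll measure precisely.

```bash
cat > h.py <<'E'
import numpy as np,cv2
from rig import manip,viewer
def cloud(p):
    z=p["range_z"].astype(float);v,u=np.mgrid[:420,:560]
    c=np.stack([(u-p["cx"])/p["fx"]*z,(v-p["cy"])/p["fy"]*z,z],-1)
    return (c-p["t"])@p["R"]
def proj(p,X):
    c=np.asarray(X)@p["R"].T+p["t"];return np.stack([c[...,0]/c[...,2]*p["fx"]+p["cx"],c[...,1]/c[...,2]*p["fy"]+p["cy"]],-1)
def onplane(p,u,v,z):
    d=np.array([(u-p["cx"])/p["fx"],(v-p["cy"])/p["fy"],1])@p["R"];o=-p["R"].T@p["t"]
    return o+d*(z-o[2])/d[2]
E
python3 - <<'E'
from h import *
for n in ("top","side"):
    p=viewer.grab_frame(n);C=cloud(p);im=p["pixels"].astype(int)
    x,y,z=C[...,0],C[...,1],C[...,2]
    box=(abs(x-.58)<.13)&(abs(y+.158)<.07)
    for lo,hi in ((.003,.012),(.045,.056),(.056,.09)):
        m=box&(z>lo)&(z<hi);P=C[m];r=cv2.minAreaRect((P[:,:2]*1000).astype(np.float32))
        print(n,lo,m.sum(),np.median(P,0).round(4),r)
    m=(np.hypot(x-.52,y-.143)<.06)&(z>.022)&(z<.04)
    P=C[m];print("sens",m.sum(),P.mean(0),cv2.minEnclosingCircle((P[:,:2]*1000).astype(np.float32)))
    mo=(np.hypot(x-.52,y-.143)<.06)&(im[...,0]>110)&(im[...,0]-im[...,2]>50)
    vv,uu=np.nonzero(mo);print("win",mo.sum(),onplane(p,uu.mean(),vv.mean(),.03),np.ptp(uu),np.ptp(vv), C[mo].mean(0))
    a=proj(p,np.array([.58,-.158,.05])).astype(int)
    k=p["pixels"][a[1]-50:a[1]+50,a[0]-65:a[0]+65,::-1]
    cv2.imwrite(f"pics/z{n}.png",cv2.resize(k,None,fx=6,fy=6,interpolation=cv2.INTER_CUBIC));print("crop origin",a-[65,50])
E
```

```text
top 0.003 1473 [ 0.5545 -0.1607  0.0056] ((580.2939453125, -157.60357666015625), (139.0124969482422, 259.45794677734375), 89.91929626464844)
top 0.045 265 [ 0.5407 -0.1619  0.0517] ((563.9057006835938, -156.26531982421875), (49.84397506713867, 159.24517822265625), 89.95174407958984)
top 0.056 121 [ 0.605  -0.151   0.0614] ((557.6027221679688, -165.87185668945312), (131.3722381591797, 52.15571975708008), 15.122773170471191)
sens 560 [0.52107415 0.15350563 0.02905145] ((526.506591796875, 155.4913330078125), 36.9253044128418)
win 89 [0.52209733 0.15481586 0.03      ] 10 10 [0.52210135 0.1548131  0.03000809]
crop origin [273 123]
side 0.003 1080 [ 0.5524 -0.1706  0.0055] ((577.923828125, -158.05328369140625), (139.03213500976562, 249.84317016601562), 89.88597106933594)
side 0.045 397 [ 0.5445 -0.1604  0.0505] ((561.2839965820312, -153.98452758789062), (154.2797393798828, 51.71065902709961), 3.8512840270996094)
side 0.056 136 [ 0.6047 -0.1516  0.061 ] ((590.3883666992188, -148.71273803710938), (55.875789642333984, 57.442535400390625), 0.09773121029138565)
sens 332 [0.52044932 0.15257166 0.02843454] ((520.2780151367188, 154.71376037597656), 32.5969123840332)
win 55 [0.52060488 0.15590049 0.03      ] 9 7 [0.52068081 0.15658624 0.02934388]
crop origin [255 221]
```

View pics/ztop.png

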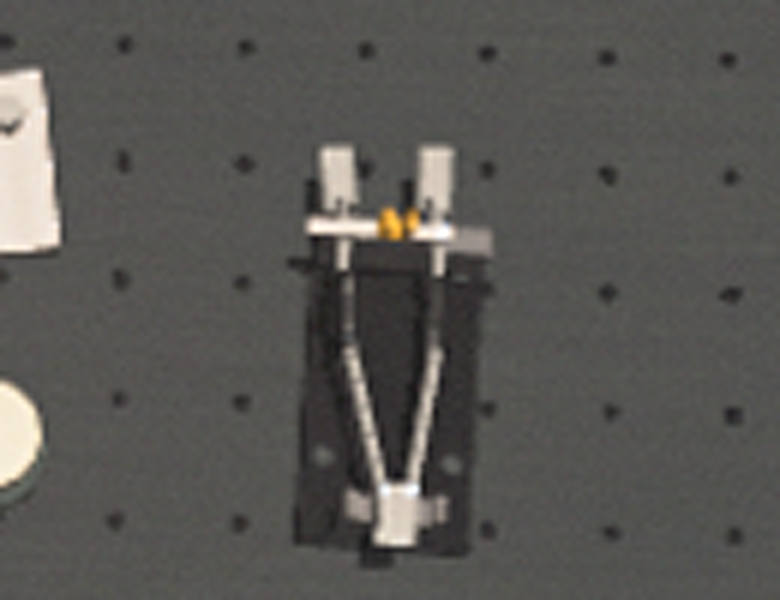

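View pics/zside.png

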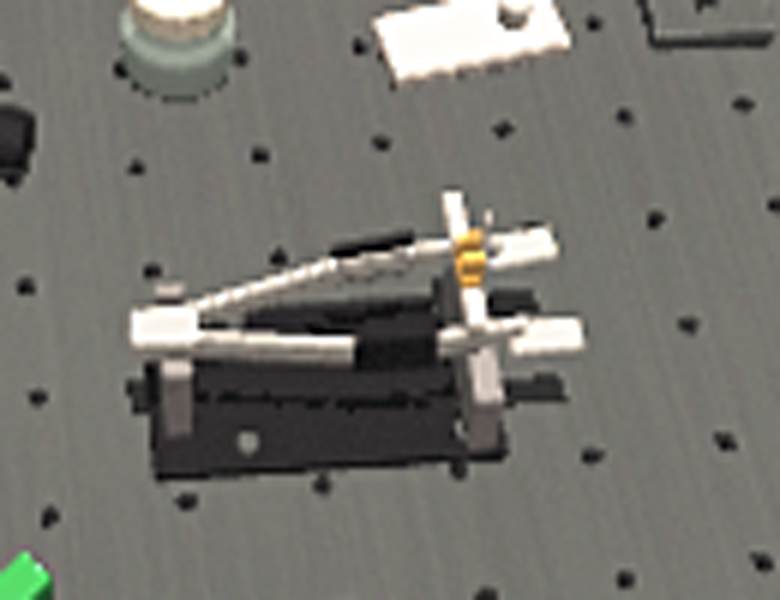

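```bash
python3 - <<'E'
from h import *
p=viewer.grab_frame("top");o=np.array([273,123])
def T(a,z):
    u=(np.array(a)+.5)/6-.5+o; return onplane(p,u[0],u[1],z)
q={}
for n,a,z in [("rearC",(396,547),.052),("blockL",(376,515),.052),("blockR",(421,515),.052),("blockfront",(401,485),.052),("Rtip_in",(419,147),.043),("Rtip_out",(455,147),.043),("Ltip_in",(356,147),.043),("Ltip_out",(320,147),.043),("barR",(452,233),.062),("barL",(306,226),.062),("prongL",(389,212),.078),("prongR",(412,212),.078),("plBL",(294,543),.006),("plBR",(467,555),.006),("plTR",(483,275),.006)]:
    q[n]=T(a,z);print(n,(q[n]*1000).round(1))
s=viewer.grab_frame("side");o2=np.array([255,221])
def S(a,z):
    u=(np.array(a)+.5)/6-.5+o2; return onplane(s,u[0],u[1],z)
for n,a,z in [("rearnear",(133,325),.052),("rearfar",(131,311),.052),("RtipOut",(583,347),.043),("RtipIn",(580,320),.043),("LtipOut",(553,228),.043),("LtipIn",(557,252),.043),("plBR",(155,478),.006),("plTR",(505,457),.006),("plateR_rear",(355,340),.058),("plateR_front",(440,333),.058),("plateL_rear",(332,247),.058),("plateL_front",(413,236),.058)]:
    print(n,(S(a,z)*1000).round(1))
E
```

```text
rearC [ 484.3 -158.7   52. ]
blockL [ 496.7 -150.9   52. ]
blockR [ 497.1 -168.3   52. ]
blockfront [ 508.7 -160.6   52. ]
Rtip_in [ 646.9 -168.4   43. ]
Rtip_out [ 647.3 -182.8   43. ]
Ltip_in [ 646.2 -143.4   43. ]
Ltip_out [ 645.8 -129.1   43. ]
barR [ 607.  -178.7   62. ]
barL [ 608.2 -121.9   62. ]
prongL [ 610.3 -152.1   78. ]
prongR [ 610.6 -161.    78. ]
plBL [ 492.1 -123.8    6. ]
plBR [ 489.1 -193.2    6. ]
plTR [ 604.6 -199.8    6. ]
rearnear [ 485.1 -156.4   52. ]
rearfar [ 485.1 -150.5   52. ]
RtipOut [ 645.  -180.1   43. ]
RtipIn [ 646.6 -168.8   43. ]
LtipOut [ 646.1 -128.3   43. ]
LtipIn [ 645.1 -138.9   43. ]
plBR [ 488.4 -193.1    6. ]
plTR [ 616.  -200.4    6. ]
plateR_rear [ 561.8 -176.1   58. ]
plateR_front [ 592.1 -177.    58. ]
plateL_rear [ 560.5 -136.2   58. ]
plateL_front [ 590.6 -135.2   58. ]
```

The views agree on a tweezers yaw of about -0.035 and a hinge at (0.5005, -0.159). That puts the grip at about (0.578, -0.162), and the window is at (0.5215, 0.155). I'll approach above the middle of the open plates.

```bash
python3 -m jog '{"translation":[[32.1,43.9,-4],[32.1,43.9,-4],[32.1,43.9,-4],[32.1,43.9,-4],[32.1,43.9,-4],[32.1,43.9,-4],[32.1,43.9,-6],[32.1,43.9,-8],[32.1,43.9,-9],[32.1,43.9,-9]],"angular":[[0,0,-4],[0,0,-8],[0,0,-12],[0,0,-16],[0,0,-20],[0,0,-25.3],[0,0,-25.3],[0,0,-25.3],[0,0,-25.3],[0,0,-25.3]],"gripper":[100,100,100,100,100,100,100,100,100,100]}'; python3 - <<'E'
from h import *
s=manip.state();print(s["ee_pos"],s["tcp_rot"])
p=viewer.grab_frame("side");o=np.array([255,180])
cv2.imwrite("pics/s2.png",cv2.resize(p["pixels"][180:300,235:385,::-1],None,fx=5,fy=5,interpolation=cv2.INTER_CUBIC))
E
```

```text
time_s: 2.65
ee_pos: [0.579, -0.1502, 0.1386]
tcp_rot: [-3.137, 0.004, -0.024]
force: [0.2, 0.4, 0.1]
width: 0.0851
gripper_force: 0.0
[ 0.57900861 -0.15017858  0.13861999] [-3.13659366  0.00351872 -0.02422695]
```

View pics/s2.png

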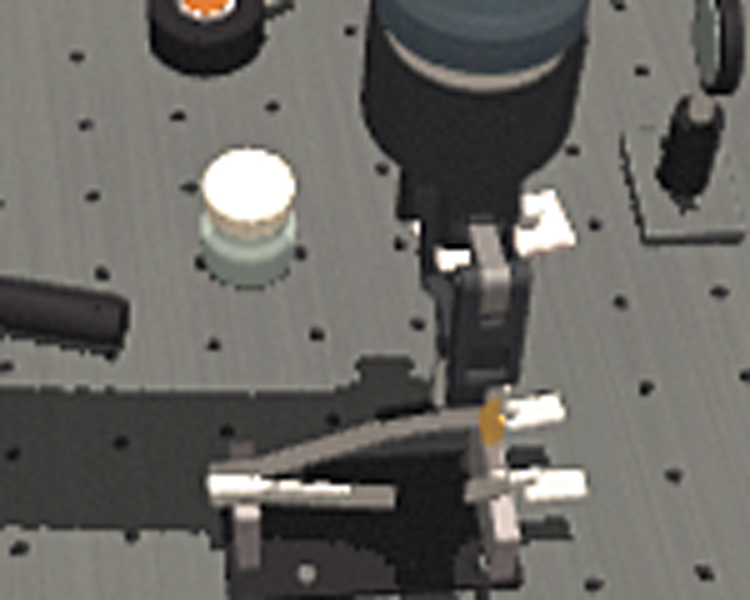

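The gripper is aligned above the plates with nothing in the way. I'll let it settle and descend partway.

```bash
python3 -m jog '{"translation":[[0,0,0],[0,0,-2],[0,0,-4],[0,0,-5],[0,0,-5],[0,0,-5]],"angular":[[0,0,0],[0,0,0],[0,0,0],[0,0,0],[0,0,0],[0,0,0]],"gripper":[100,100,100,100,100,100]}'; python3 -c "
from rig import manip;s=manip.state();print(s['ee_pos'],s['tcp_rot'])"
```

```text
time_s: 3.45
ee_pos: [0.5786, -0.158, 0.0915]
tcp_rot: [3.142, -0.001, -0.035]
force: [-0.8, 0.0, 0.0]
width: 0.0855
gripper_force: 0.0
[ 0.57861507 -0.15798454  0.09150897] [ 3.14157158e+00 -6.95650192e-04 -3.46819702e-02]
```

```bash
python3 -m jog '{"translation":[[0,0,-2.5],[0,0,-5],[0,0,-6.4],[0,0,-6.4],[0,0,-6.4],[0,0,-6.4],[0,0,-6.4],[0,0,-6.4]],"angular":[[0,0,0],[0,0,0],[0,0,0],[0,0,0],[0,0,0],[0,0,0],[0,0,0],[0,0,0]],"gripper":[100,100,100,70,55,55,55,55]}'; python3 - <<'E'
from h import *
s=manip.state();print(s["ee_pos"],s["tcp_rot"])
p=viewer.grab_frame("side")
cv2.imwrite("pics/s3.png",cv2.resize(p["pixels"][220:310,260:370,::-1],None,fx=6,fy=6,interpolation=cv2.INTER_CUBIC))
E
```

```text
time_s: 4.45
ee_pos: [0.5785, -0.158, 0.0277]
tcp_rot: [3.141, -0.001, -0.035]
force: [0.4, 0.3, -0.4]
width: 0.047
gripper_force: 0.1
[ 0.57847099 -0.15803287  0.02767689] [ 3.14142281e+00 -6.85030460e-04 -3.47053841e-02]
```

View pics/s3.png

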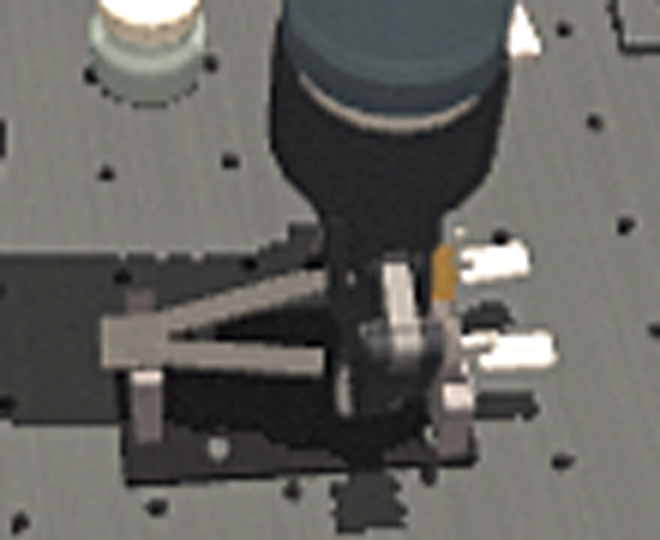

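```bash
python3 -m jog '{"translation":[[0,0,-0.3],[0,0,-0.3],[0,0,-0.3],[0,-0.1,-0.3],[0,-0.2,-0.3],[0,-0.27,-0.3],[0,-0.27,-0.3],[0,-0.27,-0.3]],"angular":[[0,0,0],[0,0,0],[0,0,0],[0,0,0],[0,0,0],[0,0,0],[0,0,0],[0,0,0]],"gripper":[53,51,49,47,45.5,44,44,44]}'; python3 - <<'E'
from h import *
s=manip.state();print(s["ee_pos"],s["tcp_rot"])
E
```

```text
time_s: 5.5
ee_pos: [0.579, -0.1598, 0.0249]
tcp_rot: [-3.141, -0.001, -0.034]
force: [-1.2, 2.4, 4.6]
width: 0.0377
gripper_force: 6.4
[ 0.57904648 -0.15979757  0.02489834] [-3.14078245e+00 -1.42289337e-03 -3.40871308e-02]
```

Grip force is 6.4 N at 37.7 mm, which matches the spring. Lifting.

```bash
python3 -m jog '{"translation":[[0,0,0.5],[0,0,1.5],[0,0,3],[0,0,5],[0,0,7],[0,0,9],[0,0,10],[0,0,10]],"angular":[[0,0,0],[0,0,0],[0,0,0],[0,0,0],[0,0,0],[0,0,0],[0,0,0],[0,0,0]],"gripper":[44,44,44,44,44,44,44,44]}'; python3 - <<'E'
from h import *
s=manip.state();print(s["ee_pos"],s["tcp_rot"])
p=viewer.grab_frame("side")
cv2.imwrite("pics/s4.png",cv2.resize(p["pixels"][170:300,240:390,::-1],None,fx=4,fy=4,interpolation=cv2.INTER_CUBIC))
q=viewer.grab_frame("top")
for n,P in(("side",p),("top",q)):
    for w in("tweezers","pointer","fork","slit"): print(n,w,[(np.round(d["at"],4),round(d["conf"],2)) for d in viewer.look_for(P,w) if d["at"][2]>.06])
E
```

```text
time_s: 6.5
ee_pos: [0.579, -0.1608, 0.1256]
tcp_rot: [3.141, -0.002, -0.035]
force: [-0.2, 0.3, -0.6]
width: 0.0381
gripper_force: 6.2
[ 0.57901066 -0.16079344  0.12559719] [ 3.14108332e+00 -2.30625568e-03 -3.46652624e-02]
side tweezers [(array([ 0.5592, -0.1642,  0.1505]), 0.74)]
side pointer [(array([ 0.5629, -0.1503,  0.1482]), 0.82)]
side fork [(array([ 0.5553, -0.1624,  0.1467]), 0.19)]
side slit [(array([ 0.5574, -0.1645,  0.1475]), 0.61)]
top tweezers [(array([ 0.5249, -0.1515,  0.1531]), 0.54)]
top pointer [(array([ 0.5469, -0.1479,  0.1525]), 0.39)]
top fork []
top slit [(array([ 0.5301, -0.1498,  0.1471]), 0.42)]
```

View pics/s4.png

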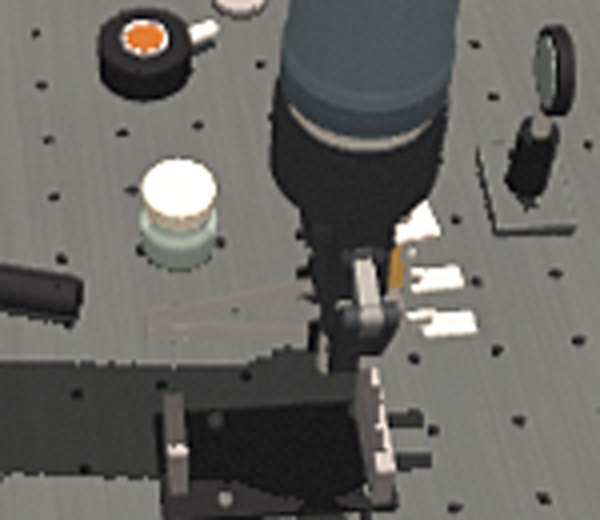

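The tweezers are lifted: the rest at (280,440) is empty and the blades show at (440,275) and (450,322). For a close look at the fork, I'll carry them up towards the side camera with the tips turned its way.

```bash
python3 -m jog '{"translation":[[-1,-1,4],[-2.5,-2.5,8],[-4,-4,12],[-5.5,-5.5,16],[-7,-7,20],[-9,-9,24],[-11,-10.5,28],[-12.9,-12,32],[-12.9,-12,32.5],[-12.9,-12,32.5]],"angular":[[0,0,-8],[0,0,-16],[0,0,-24],[0,0,-32],[0,0,-40],[0,0,-48],[0,0,-56],[0,0,-64],[0,0,-72],[0,0,-72]],"gripper":[43,42,41,40,40,40,40,40,40,40]}'; python3 -m jog '{"translation":[[0,0,0],[0,0,0]],"angular":[[0,0,0],[0,0,0]],"gripper":[40,40]}'; python3 - <<'E'
from h import *
s=manip.state();print(s["ee_pos"],s["tcp_rot"],s["joint_positions"])
p=viewer.grab_frame("side");np.save("p1.npy",p,allow_pickle=True)
a=proj(p,[s["ee_pos"]])[0];print(a)
for w in("tweezers","pointer","fork","slit"): print(w,[(np.round(d["at"],4),round(d["conf"],2)) for d in viewer.look_for(p,w) if d["at"][2]>.2])
a=a.astype(int);x0,y0=max(a[0]-65,0),max(a[1]-45,0);print(x0,y0)
cv2.imwrite("pics/s5.png",cv2.resize(p["pixels"][y0:y0+97,x0:x0+130,::-1],None,fx=6,fy=6,interpolation=cv2.INTER_CUBIC))
E
```

```text
time_s: 8.25
ee_pos: [0.4493, -0.2808, 0.4502]
tcp_rot: [-3.14, -0.001, -1.29]
force: [0.0, 0.2, -0.9]
width: 0.0348
gripper_force: 7.7
time_s: 8.5
ee_pos: [0.4492, -0.28, 0.448]
tcp_rot: [3.14, 0.002, -1.289]
force: [-0.0, -0.1, -1.2]
width: 0.0341
gripper_force: 7.7
[ 0.4491726  -0.28000393  0.44796826] [ 3.13988515e+00  1.59535453e-03 -1.28924154e+00] [ 4.35489613e-01  4.35311363e-02  4.57759485e-02  1.56656758e+00
 -1.96623516e-03  1.53387623e+00 -2.37873705e+00]
[257.59062704 189.79693769]
tweezers [(array([ 0.4589, -0.3087,  0.4713]), 0.55)]
pointer [(array([ 0.4662, -0.3166,  0.4677]), 0.57)]
fork [(array([ 0.4641, -0.3031,  0.4919]), 0.45)]
slit [(array([ 0.4618, -0.3075,  0.4709]), 0.83)]
192 144
```

View pics/s5.png

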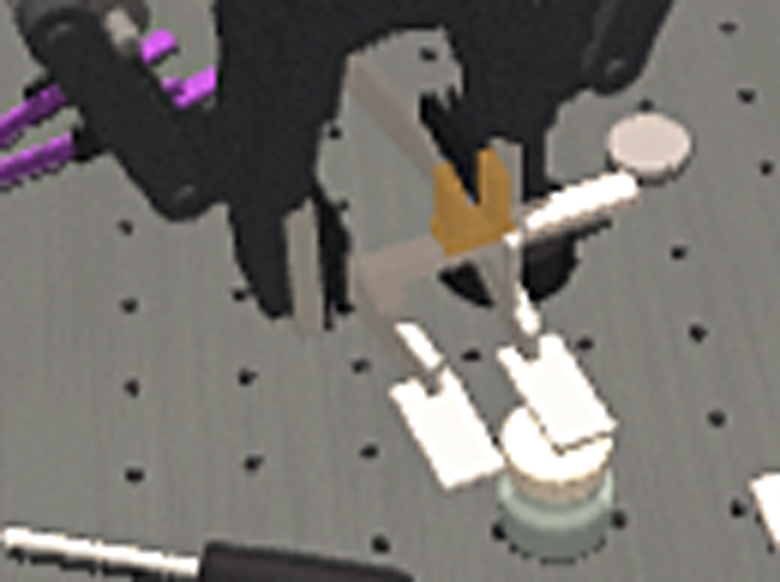

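The close view shows the blades at (445,430) and (560,390). The brass prongs are at about (450,190) and (493,175), and the pointer at (510,145) is still outside the left (+y) prong, so more squeeze is needed. I'll go a little closer and squeeze gently.

```bash
python3 -m jog '{"translation":[[0,-3,3],[0,-6,6],[0,-9,9],[0,-11,11],[0,-11,11],[0,-11,11],[0,-11,11],[0,-11,11]],"angular":[[0,0,0],[0,0,0],[0,0,0],[0,0,0],[0,0,0],[0,0,0],[0,0,0],[0,0,0]],"gripper":[39,38,38,38,38,38,38,38]}'; cat > meas.py <<'E'
from h import *
from scipy.spatial.transform import Rotation as Ro
s=manip.state();print(np.round(s["ee_pos"],4),np.round(s["tcp_rot"],4),s["width"],s["gripper_force"])
def l2w(s,X,dz=.0151,dx=.0785):
    yaw=s["tcp_rot"][2];yt=s["width"]/2-.017
    M=Ro.from_euler("z",yaw).as_matrix()
    return (np.asarray(X)-[dx,yt,-dz])@M.T+s["ee_pos"]
E
python3 - <<'E'
from meas import *
p=viewer.grab_frame("side")
np.savez("p2.npz",px=p["pixels"],rz=p["range_z"])
f=lambda X:proj(p,l2w(s,X)).round(1).tolist()
for n,X in [("gap y0 z38",[.106,0,.038]),("z29",[.106,0,.029]),("z29 y+5",[.106,.005,.029]),("z29y-5",[.106,-.005,.029]),("Rtip in",[.146,-.005,.003]),("Rblade rear in",[.120,-.005,.003])]: print(n,f(X))
a=np.array(f([.106,0,.03])).astype(int);x0,y0=a-[40,25];print(x0,y0)
cv2.imwrite("pics/s6.png",cv2.resize(p["pixels"][y0:y0+75,x0:x0+80,::-1],None,fx=8,fy=8,interpolation=cv2.INTER_NEAREST))
E
```

```text
time_s: 9.75
ee_pos: [0.4494, -0.3896, 0.5586]
tcp_rot: [3.141, 0.001, -1.29]
force: [0.1, -0.4, -1.6]
width: 0.0325
gripper_force: 8.4
[ 0.4494 -0.3896  0.5586] [ 3.1411e+00  1.2000e-03 -1.2898e+00] 0.032454396395926996 8.371674567461014
gap y0 z38 [277.0, 166.4]
z29 [277.1, 175.3]
z29 y+5 [283.2, 173.4]
z29y-5 [270.8, 177.2]
Rtip in [292.5, 238.1]
Rblade rear in [278.4, 213.3]
237 149
```

View pics/s6.png

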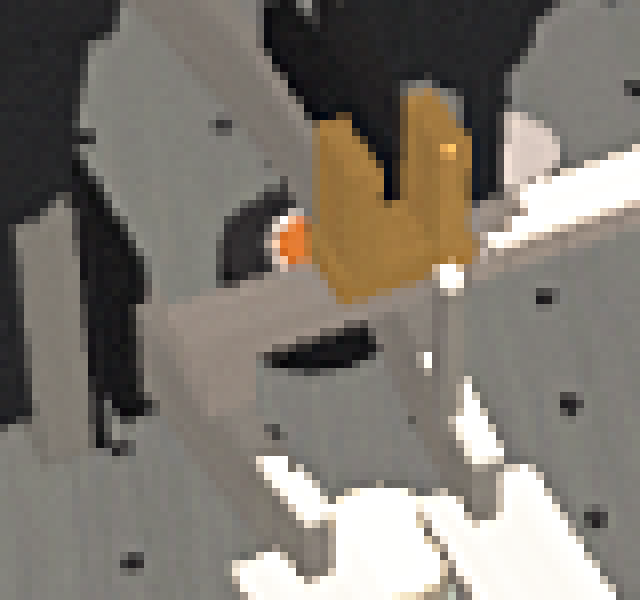

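Here the brass prongs have tops at (335,120) and (422,90). The pointer is the grey column standing in front of the right prong, from (450,270) to (450,410). It is still on the +y side of the gap, so I'll put it into the tweezers' frame using the depth.

```bash
cat >> meas.py <<'E'
def w2l(s,W,dz=.0151,dx=.0785):
    yaw=s["tcp_rot"][2];yt=s["width"]/2-.017
    M=Ro.from_euler("z",yaw).as_matrix()
    return (np.asarray(W)-s["ee_pos"])@M+[dx,yt,-dz]
def show(p):
    L=w2l(s,cloud(p))*1000;im=p["pixels"].astype(int)
    x,y,z=L[...,0],L[...,1],L[...,2]
    ok=p["range_z"]>0
    br=ok&(im[...,0]-im[...,2]>60)&(abs(x-106)<9)&(z>20)&(abs(y)<30)
    for lo,hi in((24,28),(28,32),(32,36)):
        m=br&(z>lo)&(z<hi);Y=np.sort(y[m]);print("brass z",lo,Y.round(1),x[m].mean().round(1) if m.any() else 0)
    m=ok&~br&(x>112)&(x<124)&(z>15)&(z<33)&(abs(y)<25)
    print("pointer",m.sum(),np.c_[x[m],y[m],z[m]].round(1).tolist())
    m=ok&(x>122)&(x<144)&(z>-4)&(z<8)&(abs(y)<30)
    for r,h in((-30,0),(0,30)):
        k=m&(y>r)&(y<h)
        for a in(124,130,136):
            q=k&(x>a)&(x<a+6);print("blade x",a,np.percentile(y[q],[1,99]).round(1),np.median(z[q]).round(1))
    q=m&(y<0);
    q=ok&(x>122)&(x<155)&(z>-4)&(z<8)&(y<-7)&(y>-15);print("tip x R",np.percentile(x[q],99).round(1))
    return L
E
python3 - <<'E'
from meas import *
p=viewer.grab_frame("side");L=show(p)
E
```

```text
[ 0.4493 -0.3898  0.5588] [ 3.1413e+00  8.0000e-04 -1.2901e+00] 0.03255859109976762 8.372322767972946
brass z 24 [ 0.8  0.9  1.   1.1  1.1  1.1  1.2  1.2  1.2  1.2  1.3  1.3  1.3  1.4
  1.4  1.4  1.6  1.7  1.9  2.1  2.4  2.5  3.1  3.2  3.2  3.2  3.7  3.7
  3.7  4.4  5.5  5.7  6.2  6.7  7.3  8.   9.   9.7  9.8  9.9  9.9  9.9
 10.  10.  10.  10.  10.1 10.1 10.2 10.2 10.3 10.3 10.4 10.4 10.4 10.4
 10.5 10.5 11.  11.2 11.4 11.6 11.9 12.4 12.4 12.7 13.3] 107.6
brass z 28 [ 0.8  0.9  1.   1.   1.   1.1  1.1  1.1  1.1  1.1  1.2  1.3  1.3  1.3
  1.4  1.4  1.4  1.5  1.5  2.5  2.6  2.7  3.1  3.2  3.2  4.1  4.3  4.4
  9.8  9.9  9.9 10.  10.  10.  10.1 10.1 10.1 10.1 10.1 10.1 10.2 10.2
 10.3 10.3 10.3 10.3 10.3 10.3 10.5 10.6 11.  11.2 11.3 11.4 11.4 11.7
 12.1 12.1 12.3 12.7 12.9 13.1] 107.4
brass z 32 [ 0.8  0.9  0.9  0.9  1.   1.   1.   1.1  1.1  1.1  1.1  1.1  1.2  1.2
  1.2  1.2  1.2  1.3  1.5  1.5  1.6  1.7  2.   2.1  2.2  2.3  2.3  2.6
  2.8  3.   3.1  3.3  3.6  3.9  4.   4.   4.1  9.8  9.9  9.9 10.  10.
 10.  10.1 10.1 10.1 10.1 10.2 10.3 10.4 10.4 10.5 10.5 10.6 10.6 10.9
 10.9 11.3 11
[... 759 characters left out ...]
 8.3, 21.9], [116.7, 6.8, 19.7], [118.5, 6.7, 21.4], [118.4, 7.6, 21.0], [118.9, 8.2, 21.2], [116.9, 6.7, 18.8], [118.5, 6.8, 20.4], [118.7, 7.5, 20.2], [118.8, 8.3, 20.0], [116.9, 6.7, 17.7], [118.3, 6.9, 19.0], [119.4, 7.2, 19.9], [118.5, 8.4, 18.6], [116.1, 7.1, 15.7], [119.3, 6.4, 19.1], [119.2, 7.3, 18.6], [119.0, 8.3, 18.0], [116.7, 6.9, 15.3], [119.5, 6.4, 18.2], [118.6, 7.6, 16.9], [118.4, 8.6, 16.2], [118.5, 6.9, 15.9], [119.1, 7.4, 16.3], [118.6, 8.5, 15.4], [118.7, 6.8, 15.1], [119.1, 7.4, 15.2]]
blade x 124 [-15.9  -3.7] 1.6
blade x 130 [-15.6  -3.6] 1.6
blade x 136 [-15.4  -3.3] 1.5
blade x 124 [ 3.6 15.4] 1.5
blade x 130 [ 3.8 15.8] 1.5
blade x 136 [ 3.8 15.8] 1.5
tip x R 146.6
```

The pointer is already between the prongs: its centre is at y = 7.7 and the gap centre at 7.1. Half a per cent more squeeze should centre it.

```bash
python3 -m jog '{"translation":[[0,0,0],[0,0,0],[0,0,0],[0,0,0]],"angular":[[0,0,0],[0,0,0],[0,0,0],[0,0,0]],"gripper":[37.5,37.5,37.5,37.5]}' | tail -2
cat > fine.py <<'E'
from meas import *
def fine(p):
    L=w2l(s,cloud(p))*1000;im=p["pixels"].astype(int);x,y,z=L[...,0],L[...,1],L[...,2]
    br=(im[...,0]-im[...,2]>60)&(abs(x-106)<9)&(z>22)&(z<37)
    a=y[br&(y<2.0)&(y>-1)];b=y[br&(y>9)&(y<10.8)];f=(np.median(a)+np.median(b)+3)/2
    m=(x>112)&(x<124)&(z>15)&(z<33)&(abs(y)<15)&~br
    m1=m&(x<117.3);m2=m&(x>118)
    print("prong faces",np.median(a),np.median(b),"centre",f,"ptr -y face",np.median(y[m1]),m1.sum(),"front mid",np.median(y[m2]),np.ptp(y[m2]),m2.sum())
E
python3 - <<'E'
from fine import *
for i in range(2): fine(viewer.grab_frame("side"))
E
```

```text
width: 0.0323
gripper_force: 8.6
[ 0.4492 -0.3907  0.5593] [-3.1415e+00 -1.0000e-04 -1.2914e+00] 0.032295085000129994 8.564944714307785
prong faces 1.3552959416103931 10.301673852306983 centre 7.328484896958688 ptr -y face 6.518578718140729 12 front mid 7.390412648725116 2.3890476455510834 40
prong faces 1.2800428697866462 10.305990975445932 centre 7.293016922616289 ptr -y face 6.5827391356492235 12 front mid 7.277171748137029 2.4379752416176164 44
```

The pointer is now centred to within about 0.2 mm. Carrying the tweezers over to above the sensor.

```bash
python3 -m jog '{"translation":[[0.1,2,-2],[0.2,5,-4],[0.3,8.5,-7],[0.4,12,-10],[0.5,16,-13],[0.6,20,-16],[0.8,24,-19],[0.9,28,-22],[1,32,-25],[1.1,35,-27]],"angular":[[0,0,3],[0,0,7],[0,0,12],[0,0,18],[0,0,24],[0,0,30],[0,0,36],[0,0,42],[0,0,48],[0,0,53]],"gripper":[37.5,37.5,37.5,37.5,37.5,37.5,37.5,37.5,37.5,37.5]}' && python3 -m jog '{"translation":[[0.1,4,-3],[0.2,8,-6],[0.3,12,-9],[0.4,15,-11.5],[0.5,17.5,-13],[0.6,19.4,-13.9],[0.6,19.4,-13.9],[0.6,19.4,-13.9]],"angular":[[0,0,4],[0,0,8],[0,0,12],[0,0,16],[0,0,19],[0,0,20.9],[0,0,20.9],[0,0,20.9]],"gripper":[37.5,37.5,37.5,37.5,37.5,37.5,37.5,37.5]}'
```

```text
time_s: 11.7
ee_pos: [0.4594, -0.0386, 0.2879]
tcp_rot: [3.141, 0.001, -0.362]
force: [-0.1, -0.3, -0.5]
width: 0.0322
gripper_force: 8.6
time_s: 12.7
ee_pos: [0.4671, 0.1523, 0.151]
tcp_rot: [3.141, -0.001, -0.003]
force: [0.6, -1.0, -1.6]
width: 0.032
gripper_force: 8.6
```

```bash
python3 -m jog '{"translation":[[0,0,-2],[0,0,-5],[0,0,-8],[0,0,-10],[0,0,-10.5],[0,0,-10.5],[0,0,-10.5]],"angular":[[0,0,0],[0,0,0],[0,0,0],[0,0,0],[0,0,0],[0,0,0],[0,0,0]],"gripper":[37.5,37.5,37.5,37.5,37.5,37.5,37.5]}'
cat > chk.py <<'E'
from meas import *
def chk():
  for n in("side","top"):
    p=viewer.grab_frame(n);L=w2l(s,cloud(p))*1000;x,y,z=L[...,0],L[...,1],L[...,2];C=cloud(p);im=p["pixels"].astype(int)
    m=(x>120)&(x<150)&(z>-4)&(z<9)&(abs(y)<25)
    for a,b in((-25,0),(0,25)):
        k=m&(y>a)&(y<b)
        if k.sum()>8: print(n,"blade",k.sum(),"mean",L[k].mean(0).round(1),"y",np.percentile(y[k],[3,97]).round(1),"x",np.percentile(x[k],[3,97]).round(1),"worldz",C[k][:,2].mean().round(4))
    mo=(np.hypot(C[...,0]-.5215,C[...,1]-.155)<.02)&(im[...,0]>110)&(im[...,0]-im[...,2]>50)&(C[...,2]<.036)
    if mo.sum(): print("  orange visible",mo.sum(),C[mo].mean(0).round(4))
    st=(abs(x-20)<45)&(abs(y)<25)&(z>-5)&(z<25)
    k=st&(x<5)&(x>-20);print("  rear block",k.sum(),L[k].mean(0).round(1) if k.any() else "",np.percentile(x[k],[2,98]).round(1) if k.any() else "")
  return p
E
python3 - <<'E'
from chk import *
chk()
p=viewer.grab_frame("side");a=proj(p,[[.5,.155,.05]])[0].astype(int);x0,y0=a-[40,35]
cv2.imwrite("pics/s7.png",cv2.resize(p["pixels"][y0:y0+70,x0:x0+80,::-1],None,fx=8,fy=8,interpolation=cv2.INTER_CUBIC));print(x0,y0)
E
```

```text
time_s: 13.58
ee_pos: [0.4675, 0.1534, 0.0465]
tcp_rot: [-3.141, -0.003, -0.002]
force: [-0.1, 0.3, -0.6]
width: 0.0323
gripper_force: 8.6
[0.4675 0.1534 0.0465] [-3.1411e+00 -2.5000e-03 -2.3000e-03] 0.032330972783912816 8.56452003121376
side blade 40 mean [132.4 -10.    2.5] y [-16.5  -1. ] x [120.7 144. ] worldz 0.0641
side blade 34 mean [133.8   8.9   2.1] y [ 4.1 14.9] x [122.4 144.1] worldz 0.0637
  orange visible 58 [0.5201 0.1562 0.0294]
  rear block 61 [-6.1 -6.9  8.2] [-16.3   4.6]
top blade 19 mean [136.1 -16.2   1.4] y [-17.9 -13.9] x [124.  145.8] worldz 0.063
  rear block 0  
228 139
```

View pics/s7.png

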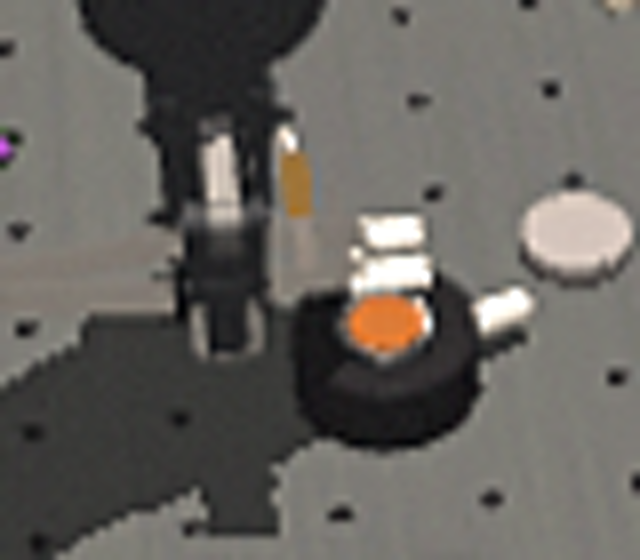

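The view shows the blades at (390,232) and (390,270), just above the window at (385,322), which is displaced in the image by the blades' height. The pointer and fork are at (292,170). Only about 1 mm of correction is needed, so I'll make it and lower 12 mm.

```bash
python3 -m jog '{"translation":[[-0.05,0.03,-0.4],[-0.1,0.06,-0.8],[-0.1,0.06,-1.1],[-0.1,0.06,-1.2],[-0.1,0.06,-1.2],[-0.1,0.06,-1.2],[-0.1,0.06,-1.2],[-0.1,0.06,-1.2]],"angular":[[0,0,0],[0,0,0],[0,0,0],[0,0,0],[0,0,0],[0,0,0],[0,0,0],[0,0,0]],"gripper":[37.5,37.5,37.5,37.5,37.5,37.5,37.5,37.5]}'
python3 - <<'E'
from chk import *
from fine import fine
chk()
p=viewer.grab_frame("side")
try: fine(p)
except Exception as e: print(e)
E
```

```text
time_s: 14.72
ee_pos: [0.4653, 0.154, 0.0334]
tcp_rot: [-3.142, -0.0, -0.002]
force: [0.7, -0.7, -0.6]
width: 0.0325
gripper_force: 8.6
[0.4653 0.154  0.0334] [-3.1415e+00 -3.0000e-04 -1.6000e-03] 0.03248204218173631 8.562246412038803
side blade 36 mean [132.9 -10.4   2.4] y [-16.   -3.2] x [122.3 143.8] worldz 0.0509
side blade 34 mean [132.6   8.7   1.6] y [ 2.7 15.9] x [121.7 143.6] worldz 0.0501
  orange visible 35 [0.5202 0.1519 0.029 ]
  rear block 59 [-6.3 -6.3  8.5] [-16.3   3.5]
top blade 12 mean [135.3 -16.1   2.3] y [-17.2 -13.7] x [125.2 145.3] worldz 0.0508
  rear block 0  
zero-size array to reduction operation maximum which has no identity
  return _methods._mean(a, axis=axis, dtype=dtype,
  ret = ret.dtype.type(ret / rcount)
```

Only a sub-millimetre trim is left: the blades sit about 19 mm up and 0.8 mm short in x. I'll do that, then run a last check.

```bash
python3 -m jog '{"translation":[[0.07,0,0.08],[0.07,0,0.08],[0.07,0,0.08],[0.07,0,0.08],[0.07,0,0.08],[0.07,0,0.08]],"angular":[[0,0,0],[0,0,0],[0,0,0],[0,0,0],[0,0,0],[0,0,0]],"gripper":[37.5,37.5,37.5,37.5,37.5,37.5]}'
python3 - <<'E' 2>/dev/null
from chk import *
chk()
p=viewer.grab_frame("side")
for q in("dust_cap","lens_jar"):print(q,[np.round(d["at"],3) for d in viewer.look_for(p,q)[:1]])
for i in range(3): s2=manip.state();print(s2["width"],s2["gripper_force"],s2["force"]); viewer.grab_frame("side")
E
```

```text
time_s: 15.62
ee_pos: [0.4659, 0.1539, 0.034]
tcp_rot: [3.142, 0.0, -0.002]
force: [0.4, -0.2, -0.7]
width: 0.032
gripper_force: 8.6
[0.4659 0.1539 0.034 ] [ 3.1416e+00  1.0000e-04 -1.6000e-03] 0.032025101207125255 8.561721593141556
side blade 39 mean [132.7 -10.1   2.2] y [-16.3  -1.4] x [121.8 143.8] worldz 0.0513
side blade 34 mean [132.6   8.1   2.1] y [ 2.6 15.6] x [121.3 142.9] worldz 0.0513
  orange visible 35 [0.5206 0.1521 0.0292]
  rear block 59 [-6.1 -6.5  8.1] [-15.9   4.4]
top blade 10 mean [136.2 -16.3   2.8] y [-17.2 -14.4] x [127.6 144.4] worldz 0.0519
  rear block 0  
dust_cap [array([0.597, 0.207, 0.014])]
lens_jar [array([ 0.523, -0.008,  0.048])]
0.03223423977268614 8.561775237321854 [-0.70404322  0.20857204 -0.06159301]
0.03231333095537899 8.561865985393524 [-0.17570244 -0.35942991 -1.24244734]
0.032291391784909564 8.561903536319733 [-0.29929737  0.89683766 -0.65119269]
```

Grip force and gap are steady, and the height and centring check out. Handing in.

```bash
python3 -c "
from rig import ticket;print(ticket.close_job())"
```

```text
the job is handed in; nothing more can be done
None
```

I handed the job in with the tweezers held level about 20 mm above the window and the slit centred on it to roughly 1 mm; the pointer was within about 0.2 mm of the fork's middle at the close-up check, and the steady grip since shows no change, though I couldn't see it directly over the sensor.

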